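# Snap the cover plate onto the gauging fixture

## Task

Take the blue cover plate off its sloped stand by the black hub, turn it level and lower it over the fixture's central shaft and brass dowel together, without letting it drop. Then press it down until all four orange snap hooks have clicked out over it and it lies fully home, let go, and leave the other things on the table where they are.

Things in the scene. Friction and masses are not known exactly. Their poses are not given: they have to be found in the camera images.
- cover: loose blue plate 110 (x) x 150 (y) x 6 mm (z), about 0.35 kg, with a square black hub standing on its middle. Origin: centre of the plate's underside; z points out of the hub's top. Four snap holes, each 15 (x) x 19 (y) mm, at x = +-40, y = +-50 mm, and a dowel hole near the +y end: it fits one way round only. At the start it lies on the stand, tilted 35 degrees, hub up, its long side along the ledge
- hub_top (a point): centre of the closed flat top of the cover's hub, 68 mm above the plate's underside, axes as the cover's. The hub is 40 x 40 mm with flat sides square to x and y, 62 mm tall above the plate; grip it across x or y. From below it has a square bore 23 mm wide, 60 mm deep from the plate's underside
- dowel_hole (a point): underside centre of the cover's 15 x 15 mm through-hole for the dowel, at x = 0, y = +60 mm of the cover; on top a yellow mark frames it
- fixture: fixed steel base 140 (x) x 190 (y) x 16 mm, upright, with a central shaft, a brass dowel and four white snap standoffs at x = +-40, y = +-50 mm. Origin: centre of its underside at table height. The standoffs' shoulders are 45 mm high: the cover's underside rests on them when home. On each a post 10 x 14 mm reaches 66 mm and carries an orange snap hook
- shaft_foot (a point): point on the shaft's axis, 45 mm above the fixture's origin: where the cover's origin is when home; axes as the fixture's. The cover meets the four hooks when its underside is about 17 mm above this point; pushing through all four together takes 12 to 20 N straight down; home, it has about 1 mm of vertical play under them
- shaft_tip (a point): top of the fixture's shaft: 21 mm dia, upright, at x = y = 0 of the fixture, 100 mm above its origin; the last 12 mm taper to 10 mm dia
- dowel_tip (a point): top of the fixture's brass dowel: 12 mm dia, upright, at x = 0, y = +60 mm of the fixture, 73 mm above its origin; the last 8 mm taper to 5 mm dia
- stand: fixed grey lectern, 180 mm wide (y), 150 mm deep; its 35 degree slope falls towards its own -x, with a ledge 10 mm high at the low edge that the cover leans on; highest point 120 mm. Origin: centre of its underside at table height
- snap1 (a joint): snap hook (orange beak, 12 mm tall, round in profile, centre 57 mm above the fixture's origin, standing 5 mm out of its post) on the white standoff at x = -40, y = -50 mm in the fixture's frame, pointing to its -x side; joint value in m: 0 = sprung out, growing to 0.007 as it is pushed into its post, against a spring of 3 N plus 0.5 N per mm
- corner1 (a point): point on the cover's underside at the centre of the snap hole at x = -40, y = -50 mm of the cover; axes as the cover's
- snap2 (a joint): snap hook (orange beak, 12 mm tall, round in profile, centre 57 mm above the fixture's origin, standing 5 mm out of its post) on the white standoff at x = -40, y = 50 mm in the fixture's frame, pointing to its -x side; joint value in m: 0 = sprung out, growing to 0.007 as it is pushed into its post, against a spring of 3 N plus 0.5 N per mm
- corner2 (a point): point on the cover's underside at the centre of the snap hole at x = -40, y = 50 mm of the cover; axes as the cover's
- snap3 (a joint): snap hook (orange beak, 12 mm tall, round in profile, centre 57 mm above the fixture's origin, standing 5 mm out of its post) on the white standoff at x = 40, y = -50 mm in the fixture's frame, pointing to its +x side; joint value in m: 0 = sprung out, growing to 0.007 as it is pushed into its post, against a spring of 3 N plus 0.5 N per mm
- corner3 (a point): point on the cover's underside at the centre of the snap hole at x = 40, y = -50 mm of the cover; axes as the cover's
- snap4 (a joint): snap hook (orange beak, 12 mm tall, round in profile, centre 57 mm above the fixture's origin, standing 5 mm out of its post) on the white standoff at x = 40, y = 50 mm in the fixture's frame, pointing to its +x side; joint value in m: 0 = sprung out, growing to 0.007 as it is pushed into its post, against a spring of 3 N plus 0.5 N per mm
- corner4 (a point): point on the cover's underside at the centre of the snap hole at x = 40, y = 50 mm of the cover; axes as the cover's
- pin_gauge: loose bystander: polished steel cylinder 36 mm dia, 70 mm tall, standing; origin under its centre
- ring_gauge: loose bystander: dark steel ring gauge 60 mm dia, 22 mm tall; origin under its centre
- v_block: loose bystander: dark steel V-block 70 x 50 x 42 mm; origin under its centre
- driver: loose bystander: screwdriver with yellow handle, lying to the left
- wood_tray: loose bystander: open wooden tray 130 x 110 x 50 mm at the right; origin under its centre
- wrench: loose bystander: steel wrench lying to the right
- cleaner: loose bystander: white bottle 60 mm dia, 150 mm tall, standing at the left; origin under its centre

How it is judged (in metres and radians):
On the way, in this order (a step that is already met when the one before it is completed fails the run):
1. the cover is lifted clear of the stand (distance of cover from where it was at the start of the episode above 0.05 m and contact force between cover and stand below 0.05 N), for 0.1 s.
2. the cover is level over the shaft and dowel, both entered (its underside less than 70 mm above the fixture's origin), and not yet pressed through the snaps (horizontal distance between cover and fixture below 0.004 m and angle between the y axis of cover and the y axis of fixture, either way round below 0.08 rad and angle between cover's own z axis and vertical below 0.12 rad and z of cover in the frame of fixture between 0.05 and 0.07 m), for 0.04 s.
At the end, for the whole second after the job is handed in: the cover is home on the fixture: all four of its snap holes less than 2 mm above the shoulders (47 mm above the fixture's origin), all four snap hooks sprung out again (joint values under 2 mm), centred on the shaft within 4 mm, lined up within 0.06 rad, level within 0.04 rad, at rest and released (z of each of corner1, corner2, corner3, corner4 in the frame of fixture below 0.047 m and value of joint each of snap1, snap2, snap3, snap4 below 0.002 m and horizontal distance between cover and fixture below 0.004 m and angle between the y axis of cover and the y axis of fixture, either way round below 0.06 rad and angle between cover's own z axis and vertical below 0.04 rad and linear speed of cover below 0.02 m/s); the robot touches nothing.
It fails at once if the cover is dropped or slammed down the shaft (faster than 0.4 m/s above the snaps) (horizontal distance between cover and fixture below 0.012 m and z of cover in the frame of fixture between 0.06 and 0.1 m and linear speed of cover above 0.4 m/s).
It fails at once if a bystander is pushed more than 20 mm from where it stood (distance of any of pin_gauge, ring_gauge, v_block, driver, wood_tray, wrench, cleaner from where it was at the start of the episode above 0.02 m).
It also fails if it takes over 46 s, if anything falls off the work surface, if the arm or the gripper's body presses on something with over 40 N, if the wrist force passes 120 N, or if a joint passes its speed limit or range.

## Robot

A 6-joint arm with a two-finger parallel gripper is mounted at the origin on the work surface. World frame = base frame: x ahead of the robot, y to its left, z up, the work surface at z = 0. Lengths are in mm, angles in rad, forces in N, time in s.
With the tool pointing down it reaches from about 325 to 775 mm from the base axis. Payload 5.5 kg.
Tool frame: the origin (TCP) lies midway between the tips of the shut fingers; the grasp point (between the pads) lies 19 mm behind it; x points along the fingers, z is the direction in which the jaws open and shut, and the axes are right-handed (so a half turn about x gives the same grasp; the last joint's range is limited). The gripper opens to 85 mm and grips with 20 to 120 N. Pads are 22 mm wide; open, the fingers measure 114 mm over their backs; the gripper's body (76 mm by 85 mm) begins 54 mm behind the grasp point. The pads swing forward as they close: fully open they stand 13 mm farther back than shut.
Start: joints at [-1.382, 0.091, 1.231, -0, 1.82, -0.057], TCP at [145.998, -581.98, 231.275] pointing down, gripper open.
Joint ranges: [-2.87, 2.87], [-0.86, 2.18], [0.17, 2.46], [-1.51, 4.65], [0.06, 2.69], [-2.65, 2.65]. Speed limits (rad/s): [2.57, 2.57, 3.01, 3.14, 3.14, 3.14].

## Interface

Orientations are given as a rotation vector (axis times angle).
In Python, from plant import read_state, viewer, robot gives the robot as it stands. The module is installed in compiled form; this text tells all that it offers.
- The arm moves only by the tool carry_out, never from a script. Its argument "commands" is one flat list of numbers, 5 for each row, row after row: the closure in counts, from 0 (fully open) to 255 (shut), then the shift along the tool's x, y, z in cm, then the turn about the tool's x in rad. In form: [fingers, tx, ty, tz, turn, fingers, tx, ty, tz, turn, ...]. A call has exactly 5 rows; each row is the pose to reach, as a shift and turn from the pose measured when the call began, along the tool's axes at that moment; what a row does not reach only later rows make up. A row lasts 1/10 s, in which the tool goes at most 50 mm and 8.59 degrees, less where a joint would pass 70% of its speed; a pose out of reach is approached as far as the arm can. A call with a gripper value outside its range is refused whole. The fingers move at their own pace and stop on an object; "squeeze" is the grip in N (left out, the last holds). Time passes only in rows, so rows that repeat a pose let the fingers close, or fill a call up. It gives the time, the measured TCP pose, the force and the opening at its end, in the units of the state.
- read_state(): the state, without advancing time (a new reading comes with each control period).
- viewer.capture(name): name is "side" or "top"; returns the picture (420x560x3 uint8, red, green, blue); there is no depth.
- viewer.calibration(name): a dict with "fx", "fy", "cx", "cy" (pixels), "R" (3x3) and "t" (3): a world point X has camera coordinates R X + t. Camera axes: x right, y down, z forward; pixel columns grow to the right and rows downward; lengths in mm; the calibration is good to about 2 mm. A picture is of the moment at which its call begins. calibration takes no time and is no camera call.
- robot.job_done(): hands the job in, once; it reports no verdict.
Trained networks look in the newest picture that a camera, given by its name, has taken for a name from the list of things; names that differ only in an ending like _2 or _b are one class to them, and where a whole thing is asked for, a point or a joint stands for the part that bears it (a point fixed in the world has none). Each returns a list of dicts, best first, with "score" (0 to 1); they miss things now and then, are a little off and sometimes report something else, mostly with a low value. They report only what shows in the picture. A call takes as long as a camera call.
- viewer.spot_in(camera, name): "box" ([centre column, centre row, width, height] in pixels, round what is visible of it).
- viewer.tip_of(camera, name): "position" ([row, column] in pixels: a listed point, or the origin of a listed thing).
The state is a dict: "time_s": time; "joint_pos": joint angles; "dq": joint speeds; "joint_efforts": joint torques, N m; "position": TCP position; "tool_rot": TCP orientation; "ft_force": force on the tool from outside, world axes, zero at the start; "wrist_torque": the same for the moment, N m; "width": opening from 0.0 (shut) to 1.0 (fully open).
Only numpy, scipy, OpenCV 4.12 (cv2) and the standard library are available. Lean on these libraries where they do the work, as an engineer would, in place of code of your own. Each camera call takes 0.05 s, during which the arm holds its last target. There are 200 camera calls.

## Working session

There is one attempt and no reset: what is moved stays moved. The work goes in short steps, Python scripts to look and compute and a tool call to move; the robot and the scene stay as the last step left them, time stands still between calls to the robot, and variables do not carry over. Pictures are saved under pics/ and viewed, about 8 in all and at most 12, crops included, and the job is handed in when it is done.

Besides the shell and the picture viewer there is one more tool, called after "Request:" as name(argument=value, ...) on one line, values as JSON. carry_out: Moves the arm, as the interface text tells. Its arguments: {"type":"object","properties":{"commands":{"type":"array"},"squeeze":{"type":"number"}},"required":["commands"]}

```bash
mkdir -p pics; ls; cat > h.py <<'E'
import numpy as np, cv2
from scipy.spatial.transform import Rotation as Ro
from scipy.optimize import least_squares
from plant import read_state, viewer, robot
def cal(c):
    k=viewer.calibration(c); return k,np.array(k["R"]),np.array(k["t"]).ravel()
def proj(c,X):
    k,R,t=cal(c); p=np.atleast_2d(X)@R.T+t
    return np.c_[k["fx"]*p[:,0]/p[:,2]+k["cx"],k["fy"]*p[:,1]/p[:,2]+k["cy"]]
def ray(c,uv):
    k,R,t=cal(c); d=R.T@np.array([(uv[0]-k["cx"])/k["fx"],(uv[1]-k["cy"])/k["fy"],1]); return -R.T@t,d
def atz(c,uv,z):
    o,d=ray(c,uv); return o+d*(z-o[2])/d[2]
def save(c,n):
    im=viewer.capture(c); cv2.imwrite(f"pics/{n}.png",im[:,:,::-1]); return im
E
python3 - <<'E'
from h import *
np.set_printoptions(precision=3,suppress=True)
a=save("side","side0");b=save("top","top0")
cv2.imwrite("pics/both0.png",cv2.resize(np.hstack([a,b])[:,:,::-1],None,fx=.71,fy=.71))
for c in("side","top"):
    k,R,t=cal(c);print(c,k["fx"],k["cx"],k["cy"],-R.T@t,R[2])
    for n in("hub_top","cover","dowel_hole","corner1","corner2","corner3","corner4","shaft_tip","dowel_tip","fixture","stand","shaft_foot"):
        print(n,[(np.round(d["position"][::-1],1),round(d["score"],2)) for d in viewer.tip_of(c,n)[:2]])
print(read_state())
E
```

```text
pics
side 517.6697166189304 278.6165006954026 212.1779713138012 [-236.349  862.459  888.074] [ 0.549 -0.628 -0.551]
hub_top [(array([314.9, 188.4]), 0.64)]
cover [(array([305.1, 194.4]), 0.69), (array([174.8, 255.6]), 0.5)]
dowel_hole [(array([294.3, 204.2]), 0.68)]
corner1 [(array([299.8, 215.3]), 0.93), (array([313.1, 179.5]), 0.7)]
corner2 [(array([299.8, 215.3]), 0.93), (array([313.1, 179.5]), 0.7)]
corner3 [(array([299.8, 215.3]), 0.93), (array([313.1, 179.5]), 0.7)]
corner4 [(array([299.8, 215.3]), 0.93), (array([313.1, 179.5]), 0.7)]
shaft_tip []
dowel_tip [(array([155.3, 266.3]), 0.57)]
fixture [(array([307.5, 268.3]), 0.71), (array([176.8, 280.6]), 0.63)]
stand [(array([305. , 195.8]), 0.71), (array([306.6, 216.4]), 0.58)]
shaft_foot [(array([179.2, 268. ]), 0.88), (array([375.9, 178.8]), 0.61)]
top 425.8024438615561 279.57605243606304 206.46023662505803 [ 290.853  -19.169 1344.927] [ 0.176  0.01  -0.984]
hub_top [(array([130.7, 249.8]), 0.74), (array([339.5, 202.7]), 0.57)]
cover [(array([337.4, 191.9]), 0.7)]
dowel_hole [(array([319.1, 187.9]), 0.87)]
corner1 [(array([324.
[... 304 characters left out ...]
(array([319.9, 188.8]), 0.71)]
dowel_tip [(array([173.9, 166.3]), 0.78), (array([322.9, 175.1]), 0.22)]
fixture [(array([196.5, 179.1]), 0.78)]
stand [(array([339.6, 193.8]), 0.93)]
shaft_foot [(array([192.7, 171.5]), 0.89), (array([176. , 166.7]), 0.65)]
{'time_s': 1.3, 'joint_pos': array([-1.382,  0.091,  1.231, -0.   ,  1.82 , -0.057]), 'dq': array([-0.   ,  0.002,  0.   , -0.   , -0.001, -0.001]), 'joint_efforts': array([  0.   , -45.847, -41.809,  -0.   ,   0.001,   0.   ]), 'position': array([ 145.999, -581.989,  231.313]), 'tool_rot': array([ 1.026,  1.315, -1.026]), 'ft_force': array([ 0.059, -0.327,  0.56 ]), 'wrist_torque': array([0.077, 0.038, 0.007]), 'width': 1.0001233452949403}
```

View pics/side0.png

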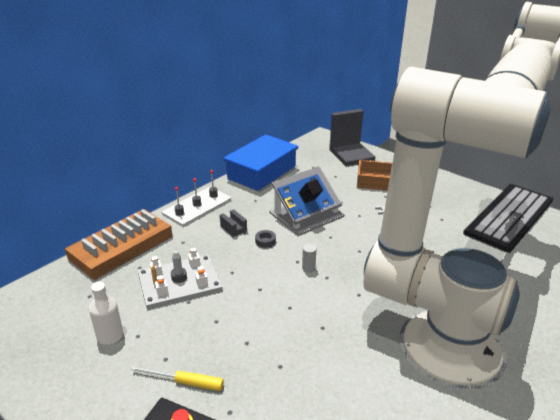

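View pics/top0.png

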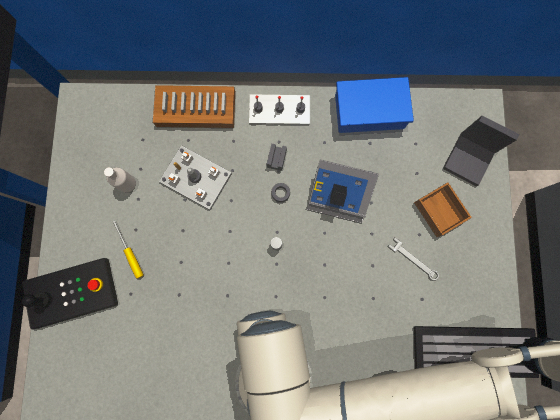

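The side view shows the stand at about (306,200) and the fixture at (180,278). In the top view the stand is at (342,190) and the fixture at (197,178). I'll zoom in on both.

```bash
python3 - <<'E'
import cv2,numpy as np
a=cv2.imread("pics/side0.png");b=cv2.imread("pics/top0.png")
def cr(im,x,y): return cv2.resize(im[y:y+75,x:x+100],None,fx=4,fy=4,interpolation=cv2.INTER_CUBIC)
m=np.vstack([np.hstack([cr(b,147,140),cr(b,292,155)]),np.hstack([cr(a,130,240),cr(a,260,160)])])
cv2.imwrite("pics/crop0.png",m)
E
```

```text
(no output)
```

View pics/crop0.png

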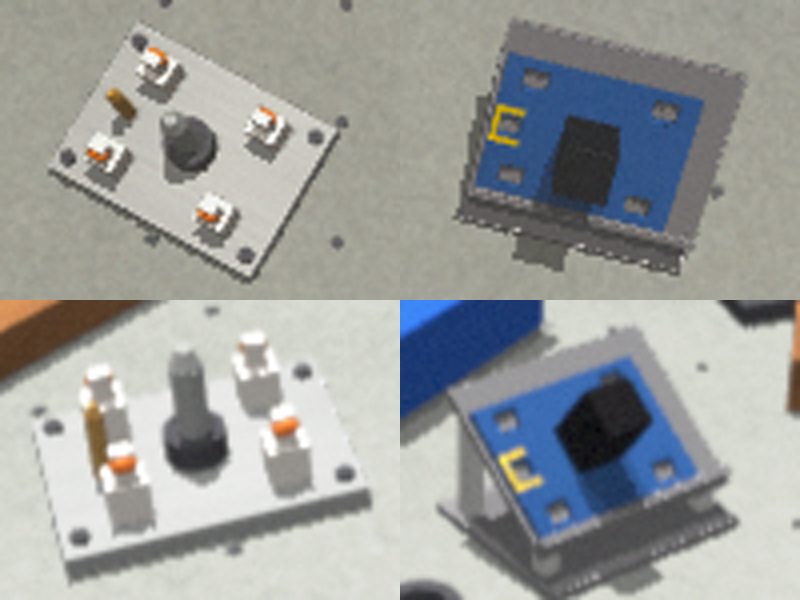

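The crops are clear enough to pick pixels, so I'll fit the fixture and cover poses from both views.

```bash
cat > fit.py <<'E'
from h import *
np.set_printoptions(precision=2,suppress=True)
def px(tile,uv):
    ox,oy,tx,ty=tile; uv=np.array(uv,float); return np.c_[(uv[:,0]-tx+.5)/4-.5+ox,(uv[:,1]-ty+.5)/4-.5+oy]
TF=(147,140,0,0);TC=(292,155,400,0);SF=(130,240,0,300);SC=(260,160,400,300)
fX={"top":([[70,95,16],[70,-95,16],[-70,-95,16],[-70,95,16],[0,0,100],[0,60,73]],px(TF,[(137,25),(340,127),(247,273),(52,168),(170,119),(114,95)])),
"side":([[70,95,16],[-70,95,16],[-70,-95,16],[70,-95,16],[0,0,100],[0,60,73]],px(SF,[(36,418),(68,562),(370,490),(315,367),(184,350),(94,405)]))}
P=[[55,75],[55,-75],[-55,-75],[-55,75],[40,50],[40,-50],[-40,50],[-40,-50],[0,60]]
cX={"top":([p+[6] for p in P],px(TC,[(503,55),(704,100),(665,235),(472,190),(536,78),(664,112),(510,173),(637,206),(510,124)])),
"side":([[55,75,6],[55,-75,6],[-55,-75,6],[-55,75,6],[40,50,6],[-40,50,6],[-40,-50,6],[0,60,6]],px(SC,[(472,408),(630,357),(697,472),(540,541),(508,420),(558,512),(665,467),(523,467)]))}
def pose(p,tilt=None):
    if len(p)==3: return Ro.from_euler("z",p[2]),np.array([p[0],p[1],0])
    return Ro.from_euler("ZYX",[p[3],p[4],p[5]]),np.array(p[:3])
def fit(F,p0):
    cams=list(F)
    def r(p):
        R,t=pose(p); return np.concatenate([(proj(c,R.apply(np.array(F[c][0],float))+t)-F[c][1]).ravel() for c in cams])
    s=least_squares(r,p0,loss="soft_l1",x_scale=[100]*2+([1] if len(p0)==3 else [100,1,1,1])); return s.x,r(s.x).reshape(-1,2)
E
python3 - <<'E'
from fit import *
c0=atz("top",[197,178],20);print(c0)
for yaw in(.5,):
    for F in(fX,{"top":fX["top"]},{"side":fX["side"]}):
        p,r=fit(F,[c0[0],c0[1],yaw]);print("fix",p);print(r.T)
c1=atz("top",[338,190],60);print(c1)
for F in(cX,{"top":cX["top"]},{"side":cX["side"]}):
    p,r=fit(F,[c1[0],c1[1],60,-.2,-.6,0]);print("cov",p,np.degrees(p[3:]));print(r.T)
p,r=fit(cX,[c1[0],c1[1],60,-.2,-.6,0])
R,t=pose(p);h=R.apply([0,0,68])+t;print("hubtop",h,proj("top",h),proj("side",h),R.as_matrix())
E
```

```text
[615.63 260.22  20.  ]
fix [620.22 267.12  -0.49]
[[ 0.42  0.03  1.09 -1.02  0.45 -0.25 -1.03 -0.71  0.38  0.21  0.12 -0.43]
 [-0.98  0.89  1.89 -0.12  0.7  -0.12  0.77 -0.02 -0.66 -2.26 -0.1   0.08]]
fix [621.56 267.32  -0.47]
[[-0.06 -0.08  1.49 -1.01  0.41 -0.42]
 [-1.18  0.02  1.27 -0.07  0.27 -0.32]]
fix [619.13 267.19  -0.5 ]
[[-0.51 -0.92  0.44  0.9   0.38 -0.23]
 [ 0.6  -0.04 -0.05 -1.89  0.1   0.09]]
[ 575.52 -185.64   60.  ]
cov [ 572.47 -184.93   72.51   -0.23   -0.61    0.  ] [-12.99 -35.18   0.04]
[[ 1.1  -0.06 -0.43  0.54 -0.22  0.34  0.02 -0.05 -0.09 -0.72 -0.67  0.43
   0.31 -0.45  0.15 -0.35 -0.41]
 [ 0.04  0.58 -0.81 -1.11  0.82  0.16  0.75  0.22  0.55  0.83 -0.8   0.56
  -0.59 -0.42 -0.49  0.19  0.27]]
cov [ 570.5  -183.37   82.42   -0.21   -0.58   -0.04] [-12.19 -33.    -2.31]
[[ 0.62 -0.1  -0.1   0.35 -0.61  0.25 -0.15  0.12 -0.38]
 [-0.53  0.04 -0.41 -0.91  0.36 -0.27  0.86  0.46  0.35]]
cov [ 584.58 -201.93   59.67   -0.24   -0.64   -0.02] [-13.47 -36.68  -1.13]
[[-0.05  0.01  0.28  0.14  0.1   0.08 -0.4  -0.17]
 [ 0.92 -0.78  0.64 -0.54 -0.34 -0.43  0.27  0.35]]
hubtop [ 534.28 -176.18  128.09] [[337.82 198.78]] [[314.31 185.77]] [[ 0.8   0.22 -0.56]
 [-0.18  0.97  0.13]
 [ 0.58  0.    0.82]]
```

Both fits hold up: cover tilt 35.2° and yaw −13°, fixture at (620, 267) with yaw −28°. The tool can only turn about its own vertical axis. So I'll grip the hub across its y sides with the tool vertical, set the cover down on free table to level it, regrip it, then insert it.

```bash
cat > plan.py <<'E'
from h import *
np.set_printoptions(precision=3,suppress=True)
def go(tcp,jawyaw_deg):
    s=read_state(); R=Ro.from_rotvec(s["tool_rot"]).as_matrix(); d=R.T@(np.array(tcp)-s["position"])/10
    zy=np.arctan2(R[1,2],R[0,2]); t=-(np.radians(jawyaw_deg)-zy); t=(t+np.pi/2)%np.pi-np.pi/2
    print("T",round(s["time_s"],2),"pos",s["position"],"jaw",round(np.degrees(zy),1),"axis",R[:,0],"F",s["ft_force"],"w",round(s["width"],3),"q",s["joint_pos"])
    print("  shift cm",d,"turn",round(t,3))
E
python3 - <<'E'
from plan import *
go([544,-178,231],77); go([544,-178,97],77)
for uv in([210,265],[340,265],[330,255],[276,243],[412,258],[280,193],[277,157],[130,250]): print(uv,atz("top",uv,0))
E
```

```text
T 1.3 pos [ 145.999 -581.989  231.313] jaw -75.9 axis [-0. -0. -1.] F [ 0.059 -0.327  0.56 ] w 1.0 q [-1.382  0.091  1.231 -0.     1.82  -0.057]
  shift cm [  0.029  48.435 -29.498] turn 0.473
T 1.3 pos [ 145.999 -581.989  231.313] jaw -75.9 axis [-0. -0. -1.] F [ 0.059 -0.327  0.56 ] w 1.0 q [-1.382  0.091  1.231 -0.     1.82  -0.057]
  shift cm [ 13.429  48.436 -29.499] turn 0.473
[210, 265] [341.043 208.621   0.   ]
[340, 265] [ 348.802 -198.5      0.   ]
[330, 255] [ 379.368 -167.287    0.   ]
[276, 243] [413.91    3.164   0.   ]
[412, 258] [ 374.86  -424.071    0.   ]
[280, 193] [575.557  -6.386   0.   ]
[277, 157] [695.892   5.751   0.   ]
[130, 250] [383.16  463.767   0.   ]
```

Request:
carry_out(commands=[0, 0, 24.2, -14.7, 0.47, 0, 0, 24.2, -14.7, 0.47, 0, 0, 24.2, -14.7, 0.47, 0, 0, 24.2, -14.7, 0.47, 0, 0, 24.2, -14.7, 0.47])

```text
time_s: 1.8
position: [319.1, -406.3, 231.4]
tool_rot: [1.374, 1.093, -1.373]
ft_force: [1.0, -0.7, 0.7]
width: 1.001
```

```bash
python3 -c "
from plan import *
go([544,-178,231],77)"
```

```text
T 1.8 pos [ 319.06 -406.31  231.44] jaw -102.9 axis [ 0. -0. -1.] F [ 1.009 -0.698  0.689] w 1.001 q [-0.971 -0.134  1.452  0.     1.823  0.826]
  shift cm [  0.043  16.808 -27.289] turn 0.001
```

Request:
carry_out(commands=[0, 0, 16.8, -27.3, 0, 0, 0, 16.8, -27.3, 0, 0, 0, 16.8, -27.3, 0, 0, 0, 16.8, -27.3, 0, 0, 0, 16.8, -27.3, 0])

```text
time_s: 2.3
position: [494.4, -227.7, 231.7]
tool_rot: [1.374, 1.092, -1.373]
ft_force: [0.7, -1.4, -0.2]
width: 1.0
```

```bash
python3 -c "
from plan import *
go([544,-178,150],77);go([544,-178,97],77)"
```

```text
T 2.3 pos [ 494.435 -227.719  231.692] jaw -102.9 axis [ 0.001 -0.001 -1.   ] F [ 0.746 -1.411 -0.212] w 1.0 q [-0.494 -0.06   1.383 -0.     1.818  1.303]
  shift cm [ 8.17   3.707 -5.961] turn 0.001
T 2.3 pos [ 494.435 -227.719  231.692] jaw -102.9 axis [ 0.001 -0.001 -1.   ] F [ 0.746 -1.411 -0.212] w 1.0 q [-0.494 -0.06   1.383 -0.     1.818  1.303]
  shift cm [13.47   3.701 -5.965] turn 0.001
```

Request:
carry_out(commands=[0, 2, 3.7, -6.0, 0, 0, 5, 3.7, -6.0, 0, 0, 6.7, 3.7, -6.0, 0, 0, 6.7, 3.7, -6.0, 0, 0, 6.7, 3.7, -6.0, 0])

```text
time_s: 2.8
position: [543.5, -178.5, 165.3]
tool_rot: [1.374, 1.091, -1.374]
ft_force: [1.7, -0.0, 1.0]
width: 1.0
```

```bash
python3 - <<'E'
from plan import *
go([544,-178,97],77)
a=save("side","side1");b=save("top","top1")
cr=lambda im,x,y:cv2.resize(im[y:y+75,x:x+100],None,fx=4,fy=4,interpolation=cv2.INTER_CUBIC)
cv2.imwrite("pics/c1.png",np.hstack([cr(b,292,155),cr(a,260,160)])[:,:,::-1])
E
```

```text
T 2.8 pos [ 543.457 -178.491  165.339] jaw -103.0 axis [ 0.001 -0.001 -1.   ] F [ 1.68  -0.024  0.968] w 1.0 q [-0.376  0.011  1.43  -0.001  1.699  1.421]
  shift cm [ 6.834  0.034 -0.068] turn -0.0
```

View pics/c1.png

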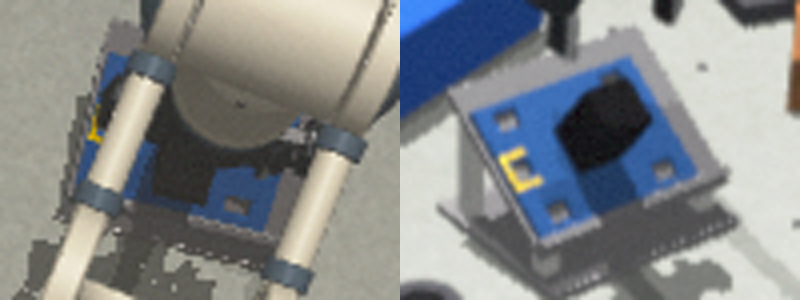

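Request:
carry_out(commands=[0, 2.5, 0, 0, 0, 0, 5, 0, 0, 0, 0, 6.8, 0, 0, 0, 0, 6.8, 0, 0, 0, 0, 6.8, 0, 0, 0])

```text
time_s: 3.4
position: [544.6, -180.1, 100.8]
tool_rot: [1.377, 1.086, -1.372]
ft_force: [-0.4, -0.3, 0.7]
width: 1.002
```

Request:
carry_out(commands=[90, 0, 0, 0, 0, 110, 0, 0, 0, 0, 255, 0, 0, 0, 0, 255, 0, 0, 0, 0, 255, 0, 0, 0, 0], squeeze=40)

```text
time_s: 3.9
position: [545.1, -180.2, 102.2]
tool_rot: [1.377, 1.084, -1.371]
ft_force: [-0.4, 0.7, 5.2]
width: 0.464
```

```bash
python3 -c "
from plan import *
go([544,-178,97],77)"
```

```text
T 3.9 pos [ 545.096 -180.155  102.18 ] jaw -103.1 axis [ 0.008 -0.004 -1.   ] F [-0.403  0.67   5.24 ] w 0.464 q [-0.378  0.027  1.526 -0.001  1.58   1.422]
  shift cm [ 0.516 -0.16  -0.186] turn -0.002
```

Request:
carry_out(commands=[255, -1, 0, 0, 0, 255, -3, 0, 0, 0, 255, -5, 0, 0, 0, 255, -8, 0, 0, 0, 255, -11, 0, 0, 0])

```text
time_s: 4.4
position: [543.5, -179.5, 212.0]
tool_rot: [1.376, 1.087, -1.373]
ft_force: [-0.2, -0.2, -2.6]
width: 0.463
```

```bash
python3 - <<'E'
from plan import *
go([380,-167,250],77)
a=save("side","side2");b=save("top","top2")
cv2.imwrite("pics/c2.png",np.hstack([b[90:310,240:440],a[70:290,200:400]])[:,:,::-1].repeat(2,0).repeat(2,1))
E
```

```text
T 4.4 pos [ 543.543 -179.455  212.03 ] jaw -103.1 axis [ 0.005 -0.003 -1.   ] F [-0.189 -0.216 -2.586] w 0.463 q [-0.378  0.008  1.35  -0.001  1.778  1.422]
  shift cm [ -3.879 -16.19    2.502] turn -0.002
```

View pics/c2.png

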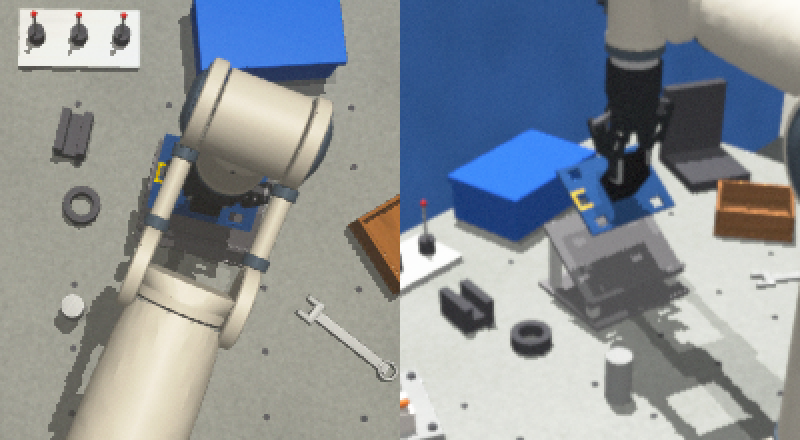

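```bash
python3 -c "
from plan import *
go([380,180,220],62)"
```

```text
T 4.5 pos [ 545.548 -180.269  217.289] jaw -103.1 axis [ 0.015 -0.007 -1.   ] F [ 0.14  -0.209 -1.087] w 0.457 q [-0.378  0.005  1.344 -0.001  1.776  1.422]
  shift cm [ -0.756 -24.286 -31.332] turn 0.26
```

Request:
carry_out(commands=[255, 0, -4, -5, 0.06, 255, 0, -8, -10, 0.13, 255, 0, -12, -15.6, 0.26, 255, 0, -15, -19, 0.26, 255, 0, -15, -19, 0.26])

```text
time_s: 5.0
position: [440.7, 40.7, 212.1]
tool_rot: [1.562, 0.925, -1.55]
ft_force: [0.6, 0.2, -2.6]
width: 0.459
```

```bash
python3 -c "
from plan import *
go([380,180,220],62)"
```

```text
T 5.0 pos [440.69   40.715 212.117] jaw -118.0 axis [ 0.012 -0.006 -1.   ] F [ 0.59   0.191 -2.568] w 0.459 q [ 0.02  -0.349  1.668 -0.007  1.811  2.078]
  shift cm [ -0.946 -11.883  -9.453] turn 0.0
```

Request:
carry_out(commands=[255, 2, -4, -3, 0, 255, 4, -8, -6, 0, 255, 6, -12, -9.5, 0, 255, 8, -12, -9.5, 0, 255, 10, -12, -9.5, 0])

```text
time_s: 5.5
position: [378.1, 182.2, 107.0]
tool_rot: [1.557, 0.93, -1.55]
ft_force: [0.9, -0.3, -2.4]
width: 0.466
```

```bash
python3 - <<'E'
from plan import *
go([380,180,60],62)
a=save("side","side3");b=save("top","top3")
cv2.imwrite("pics/c3.png",np.hstack([b[140:360,120:320],a[170:390,180:380]])[:,:,::-1].repeat(2,0).repeat(2,1))
E
```

```text
T 5.5 pos [378.054 182.178 106.991] jaw -117.7 axis [ 0.008 -0.007 -1.   ] F [ 0.919 -0.284 -2.446] w 0.466 q [ 0.375 -0.408  1.898 -0.009  1.646  2.429]
  shift cm [4.702 0.226 0.092] turn 0.005
```

View pics/c3.png

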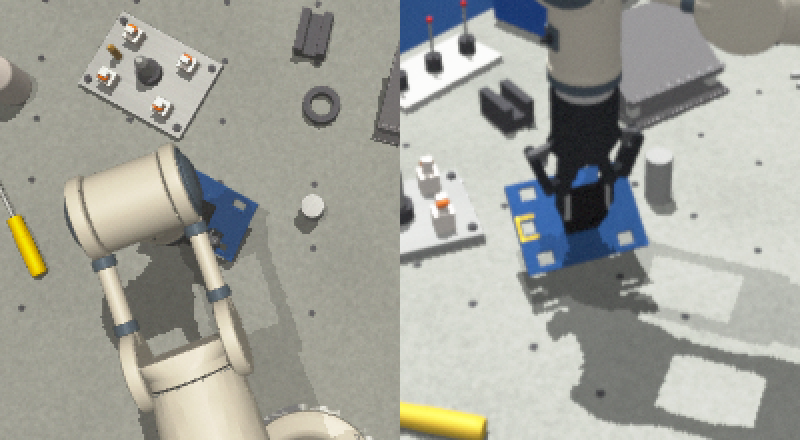

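The cover is held at about 35° over free table, clear of the pin gauge and the fixture. I'll lower it so the low edge touches and the plate swings flat.

Request:
carry_out(commands=[255, 1.5, 0, 0, 0, 255, 3, 0, 0, 0, 255, 4.5, 0, 0, 0, 255, 5.2, 0, 0, 0, 255, 5.7, 0, 0, 0], squeeze=25)

```text
time_s: 6.1
position: [383.8, 176.2, 57.5]
tool_rot: [1.562, 0.912, -1.546]
ft_force: [-3.5, -27.9, 44.8]
width: 0.462
```

Request:
carry_out(commands=[255, 0.4, 0, 0, 0, 255, 0.8, 0, 0, 0, 255, 1.2, 0, 0, 0, 255, 1.5, 0, 0, 0, 255, 1.5, 0, 0, 0])

```text
time_s: 6.6
position: [392.1, 172.9, 53.4]
tool_rot: [1.575, 0.894, -1.53]
ft_force: [1.7, -20.5, 40.5]
width: 0.461
```

```bash
python3 -c "
from plan import *
go([380,180,36],62)"
```

```text
T 6.6 pos [392.106 172.867  53.443] jaw -118.2 axis [ 0.041 -0.019 -0.999] F [  1.678 -20.505  40.461] w 0.461 q [ 0.362 -0.382  1.975 -0.033  1.518  2.427]
  shift cm [ 1.68  -1.481 -0.052] turn -0.004
```

The low edge sits almost under the grip, so friction is jamming it. I'll drag towards the cover's +x (tool +y) while lowering along the arc.

Request:
carry_out(commands=[255, -0.1, 0.8, 0, 0, 255, 0.2, 1.6, 0, 0, 255, 0.6, 2.4, 0, 0, 255, 1.2, 3.2, 0, 0, 255, 1.6, 4.0, 0, 0], squeeze=20)

```text
time_s: 7.1
position: [429.0, 154.1, 39.7]
tool_rot: [1.577, 0.895, -1.529]
ft_force: [-1.2, 2.6, 5.5]
width: 0.46
```

```bash
python3 - <<'E'
from plan import *
go([380,180,36],62)
a=save("side","side4")
cv2.imwrite("pics/c4.png",a[170:390,180:380][:,:,::-1].repeat(2,0).repeat(2,1))
E
```

```text
T 7.1 pos [429.019 154.097  39.741] jaw -118.3 axis [ 0.042 -0.017 -0.999] F [-1.188  2.581  5.471] w 0.46 q [ 0.291 -0.293  1.93  -0.029  1.469  2.358]
  shift cm [ 0.126 -5.555  0.042] turn -0.005
```

View pics/c4.png

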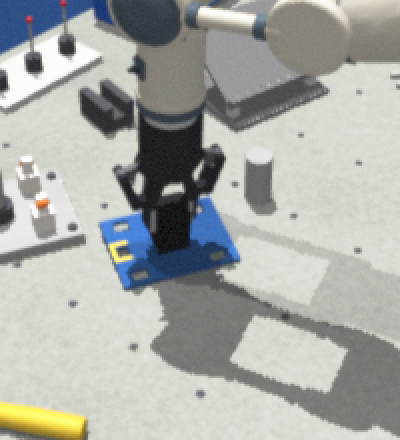

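It worked: the cover is nearly flat on the table. I'll drag a little more and then release.

Request:
carry_out(commands=[255, 0.3, 0.5, 0, 0, 255, 0.5, 0.8, 0, 0, 255, 0.5, 0.8, 0, 0, 0, 0.3, 0.8, 0, 0, 0, 0.1, 0.8, 0, 0])

```text
time_s: 7.65
position: [436.6, 149.5, 37.9]
tool_rot: [1.576, 0.894, -1.529]
ft_force: [-0.0, -0.1, -0.6]
width: 0.782
```

Request:
carry_out(commands=[0, -0.5, 0, 0, 0, 0, -2, 0, 0, 0, 0, -5, 0, 0, 0, 0, -9, 0, 0, 0, 0, -9, 0, 0, 0])

```text
time_s: 8.15
position: [435.6, 152.1, 135.8]
tool_rot: [1.586, 0.891, -1.518]
ft_force: [0.7, 0.1, 0.6]
width: 1.007
```

```bash
python3 - <<'E'
from plan import *
go([435,150,36],62)
a=save("side","side5");b=save("top","top5")
cv2.imwrite("pics/c5.png",np.vstack([cv2.resize(a[240:340,220:320],None,fx=5.9,fy=5.9,interpolation=2)])[:,:,::-1])
for n in("hub_top","dowel_hole","cover"):
  for c in("side","top"): print(n,c,[(np.round(d["position"][::-1],1),round(d["score"],2)) for d in viewer.tip_of(c,n)[:2]])
E
```

```text
T 8.15 pos [435.611 152.071 135.797] jaw -118.3 axis [ 0.053 -0.015 -0.998] F [0.712 0.131 0.58 ] w 1.007 q [ 0.284 -0.331  1.789 -0.03   1.636  2.346]
  shift cm [ 9.964 -0.494  0.328] turn -0.005
hub_top side [(array([266.9, 272.7]), 0.78), (array([403.1, 208.6]), 0.7)]
hub_top top [(array([225.2, 235.2]), 0.56), (array([190.1, 167.9]), 0.19)]
dowel_hole side [(array([245.3, 297.6]), 0.97), (array([249.2, 310.2]), 0.72)]
dowel_hole top [(array([275.5, 244.4]), 0.34)]
cover side [(array([262.8, 290. ]), 0.58)]
cover top [(array([228.6, 234.5]), 0.83), (array([189.3, 169.3]), 0.73)]
```

View pics/c5.png

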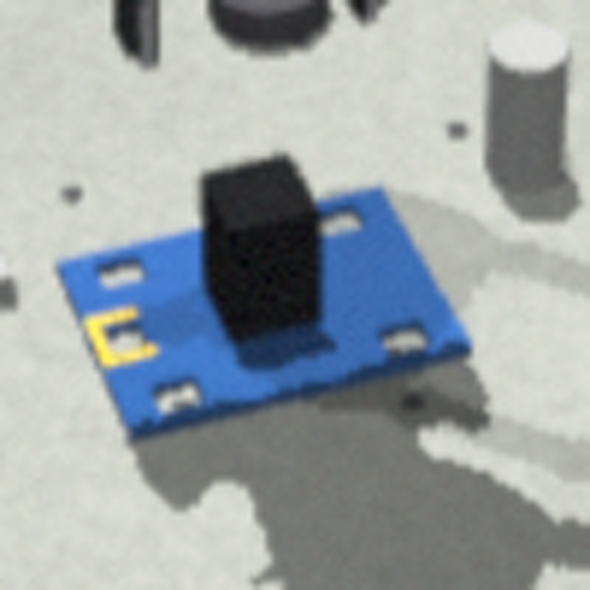

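The cover lies flat with its mark at the left. I'll fit its pose on the table and plan the regrip.

```bash
python3 - <<'E'
from fit import *
from plan import go
uv=np.array([(60,262),(132,438),(470,352),(382,188),(125,337),(122,272),(178,397),(405,340),(342,221)],float)
px_=np.c_[(uv[:,0]+.5)/5.9-.5+220,(uv[:,1]+.5)/5.9-.5+240]
M=np.array([[55,75,6],[-55,75,6],[-55,-75,6],[55,-75,6],[0,60,6],[40,50,6],[-40,50,6],[-40,-50,6],[40,-50,6]],float)
p,r=fit({"side":(M,px_)},[430,150,-.5]);print(p,np.degrees(p[2]));print(r.T)
print(proj("side",[p[0],p[1],68]))
go([p[0],p[1],40],np.degrees(p[2])+90)
E
```

```text
[431.028 152.417  -0.507] -29.0213175983905
[[-0.437 -0.536  0.669  0.153  0.242  0.127 -0.139  0.058 -0.101]
 [ 0.296 -0.495 -0.399  0.18   0.221  0.13  -0.178  0.011  0.185]]
[[263.726 272.412]]
T 8.55 pos [432.34  150.983 126.642] jaw -118.3 axis [ 0.04  -0.019 -0.999] F [ 0.58   0.272 -0.336] w 1.001 q [ 0.284 -0.325  1.8   -0.029  1.634  2.346]
  shift cm [ 8.648 -0.563 -0.048] turn 0.013
```

Request:
carry_out(commands=[0, 2, -0.3, 0, 0.013, 0, 4, -0.6, 0, 0.013, 0, 6.5, -0.6, 0, 0.013, 0, 9.1, -0.6, 0, 0.013, 0, 9.1, -0.6, 0, 0.013])

```text
time_s: 9.05
position: [427.7, 151.2, 30.8]
tool_rot: [1.577, 0.889, -1.548]
ft_force: [-0.6, -0.3, -0.3]
width: 1.005
```

```bash
python3 -c "
from plan import *
go([431,152.4,35],61)"
```

```text
T 9.05 pos [427.716 151.196  30.816] jaw -119.0 axis [ 0.031 -0.022 -0.999] F [-0.642 -0.342 -0.299] w 1.005 q [ 0.287 -0.281  1.937 -0.03   1.462  2.367]
  shift cm [-0.41   0.244 -0.263] turn -0.0
```

Request:
carry_out(commands=[0, -0.3, 0.2, -0.25, 0, 0, -0.3, 0.2, -0.25, 0, 120, -0.3, 0.2, -0.25, 0, 255, -0.3, 0.2, -0.25, 0, 255, -0.3, 0.2, -0.25, 0], squeeze=90)

```text
time_s: 9.55
position: [431.0, 152.6, 34.7]
tool_rot: [1.578, 0.888, -1.547]
ft_force: [-0.1, -0.8, -0.0]
width: 0.512
```

Request:
carry_out(commands=[255, 0, 0, 0, 0, 255, 0, 0, 0, 0, 255, -1, 0, 0, 0, 255, -3, 0, 0, 0, 255, -5, 0, 0, 0])

```text
time_s: 10.05
position: [428.6, 153.4, 84.6]
tool_rot: [1.576, 0.889, -1.549]
ft_force: [-0.3, 0.2, -2.5]
width: 0.456
```

```bash
python3 -c "
from plan import *
go([431,152.4,160],61.7)"
```

```text
T 10.05 pos [428.566 153.442  84.621] jaw -119.0 axis [ 0.03  -0.022 -0.999] F [-0.278  0.175 -2.499] w 0.456 q [ 0.291 -0.309  1.862 -0.03   1.566  2.368]
  shift cm [-7.523  0.543  0.006] turn -0.013
```

Request:
carry_out(commands=[255, -3, 0, 0, 0, 255, -6, 0, 0, 0, 255, -8, 0, 0, 0, 255, -8, 0, 0, 0, 255, -8, 0, 0, 0])

```text
time_s: 10.55
position: [426.0, 155.2, 164.0]
tool_rot: [1.576, 0.889, -1.549]
ft_force: [-0.6, 0.4, -3.6]
width: 0.456
```

```bash
python3 -c "
from plan import *
go([620,267.2,160],61.7)"
```

```text
T 10.55 pos [425.984 155.159 164.044] jaw -119.0 axis [ 0.03  -0.022 -0.999] F [-0.61   0.368 -3.643] w 0.456 q [ 0.297 -0.333  1.74  -0.03   1.712  2.369]
  shift cm [  0.738  11.508 -19.213] turn -0.013
```

Request:
carry_out(commands=[255, 0.1, 2.4, -4, 0, 255, 0.3, 4.8, -8, 0, 255, 0.5, 7.2, -12, 0, 255, 0.6, 9.6, -16, -0.01, 255, 0.7, 11.4, -19, -0.01])

```text
time_s: 11.05
position: [618.8, 266.6, 156.2]
tool_rot: [1.564, 0.897, -1.547]
ft_force: [-0.4, -0.1, -3.1]
width: 0.451
```

Request:
carry_out(commands=[255, 0, 0, 0, 0, 255, 0, 0, 0, 0, 255, 0, 0, 0, 0, 255, 0, 0, 0, 0, 255, 0, 0, 0, 0])

```text
time_s: 11.55
position: [618.4, 266.3, 157.4]
tool_rot: [1.566, 0.896, -1.546]
ft_force: [-0.0, 0.1, -2.4]
width: 0.457
```

```bash
python3 - <<'E'
from plan import *
go([620,267.2,160],61.7)
a=save("side","side6");b=save("top","top6")
cv2.imwrite("pics/c6.png",cv2.resize(a[220:320,120:240],None,fx=6,fy=6,interpolation=2)[:,:,::-1])
E
```

```text
T 11.55 pos [618.415 266.271 157.372] jaw -118.4 axis [ 0.027 -0.023 -0.999] F [-0.033  0.132 -2.443] w 0.457 q [ 0.372  0.274  1.157 -0.031  1.694  2.435]
  shift cm [-0.261  0.104 -0.155] turn -0.003
```

View pics/c6.png

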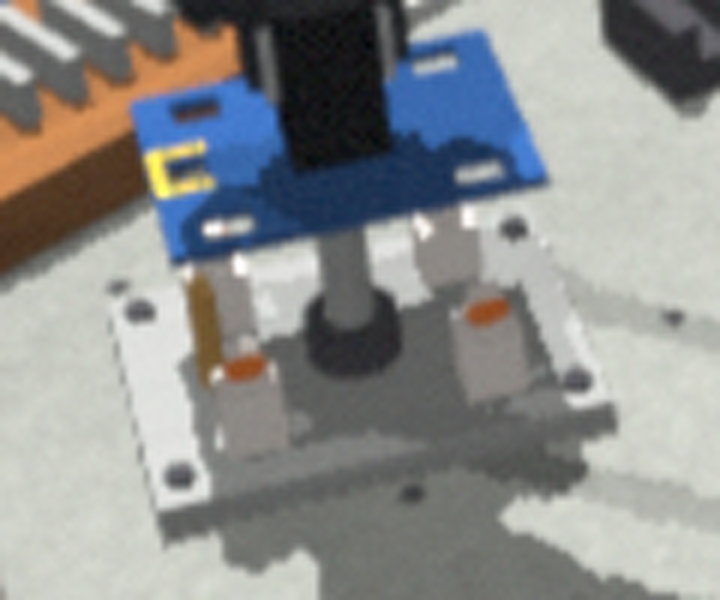

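```bash
python3 - <<'E'
from fit import *
uv=np.array([(133,103),(175,258),(548,182),(487,33),(182,170),(196,108),(230,225),(480,171),(436,62)],float)
q=np.c_[(uv[:,0]+.5)/6-.5+120,(uv[:,1]+.5)/6-.5+220]
M=np.array([[55,75,6],[-55,75,6],[-55,-75,6],[55,-75,6],[0,60,6],[40,50,6],[-40,50,6],[-40,-50,6],[40,-50,6]],float)
for z in(120,123,126):
    p,r=fit({"side":(M+[0,0,z],q)},[620,267,-.5]);print(z,p,np.degrees(p[2]),(r**2).sum())
print(r.T)
def res(p): return (proj("side",Ro.from_euler("ZYX",p[2:]).apply(M)+[p[0],p[1],123.4])-q).ravel()
s=least_squares(res,[620,267,-.5,0,0],x_scale=[100,100,1,1,1]);print(s.x,np.degrees(s.x[2:]),2*s.cost)
E
```

```text
120 [620.35 263.69  -0.5 ] -28.55853083218973 2.368069414860379
123 [617.03 266.02  -0.5 ] -28.563450080013336 2.5542253982564618
126 [613.7  268.35  -0.5 ] -28.566922297556133 2.9750483002255335
[[-0.55 -1.01  0.43  0.13  0.79  0.11 -0.3   0.05  0.22]
 [-0.22  0.49 -0.38 -0.33  0.12  0.3  -0.13  0.02 -0.03]]
[616.55 266.4   -0.49  -0.     0.01] [-28.2   -0.03   0.6 ] 2.332247734682829
```

```bash
python3 -c "
from plan import *
go([620.7,267.3,130],61.7);go([620.7,267.3,101],61.7)"
```

```text
T 11.65 pos [618.607 266.401 157.393] jaw -118.4 axis [ 0.027 -0.023 -0.999] F [ 0.3   -0.368 -2.451] w 0.452 q [ 0.372  0.274  1.156 -0.031  1.694  2.435]
  shift cm [ 2.741  0.047 -0.199] turn -0.002
T 11.65 pos [618.607 266.401 157.393] jaw -118.4 axis [ 0.027 -0.023 -0.999] F [ 0.3   -0.368 -2.451] w 0.452 q [ 0.372  0.274  1.156 -0.031  1.694  2.435]
  shift cm [ 5.639 -0.053 -0.221] turn -0.002
```

Request:
carry_out(commands=[255, 0, 0.1, -0.2, 0, 255, 0.5, 0.1, -0.2, 0, 255, 1.4, 0.1, -0.2, 0, 255, 2.3, 0.05, -0.2, 0, 255, 3.2, 0, -0.2, 0])

```text
time_s: 12.15
position: [620.0, 267.3, 123.6]
tool_rot: [1.564, 0.897, -1.547]
ft_force: [-0.6, -0.3, -2.4]
width: 0.457
```

```bash
python3 -c "
from plan import *
go([620.7,267.3,101],61.7)"
```

```text
T 12.15 pos [620.036 267.278 123.608] jaw -118.4 axis [ 0.025 -0.024 -0.999] F [-0.616 -0.332 -2.362] w 0.457 q [ 0.372  0.286  1.202 -0.031  1.638  2.437]
  shift cm [ 2.261 -0.018 -0.053] turn -0.002
```

Request:
carry_out(commands=[255, 0.5, 0, 0, 0, 255, 1.1, 0, 0, 0, 255, 1.7, 0, 0, 0, 255, 2.1, 0, 0, 0, 255, 2.1, 0, 0, 0])

```text
time_s: 12.65
position: [620.7, 267.2, 101.9]
tool_rot: [1.565, 0.897, -1.547]
ft_force: [4.5, 3.4, -6.0]
width: 0.453
```

```bash
python3 - <<'E'
from plan import *
go([620.7,267.3,79],61.7)
a=save("side","side7")
cv2.imwrite("pics/c7.png",cv2.resize(a[220:320,120:240],None,fx=6,fy=6,interpolation=2)[:,:,::-1])
E
```

```text
T 12.65 pos [620.657 267.168 101.906] jaw -118.4 axis [ 0.025 -0.023 -0.999] F [ 4.503  3.365 -6.04 ] w 0.453 q [ 0.372  0.293  1.232 -0.031  1.601  2.437]
  shift cm [ 2.289 -0.079 -0.032] turn -0.002
```

View pics/c7.png

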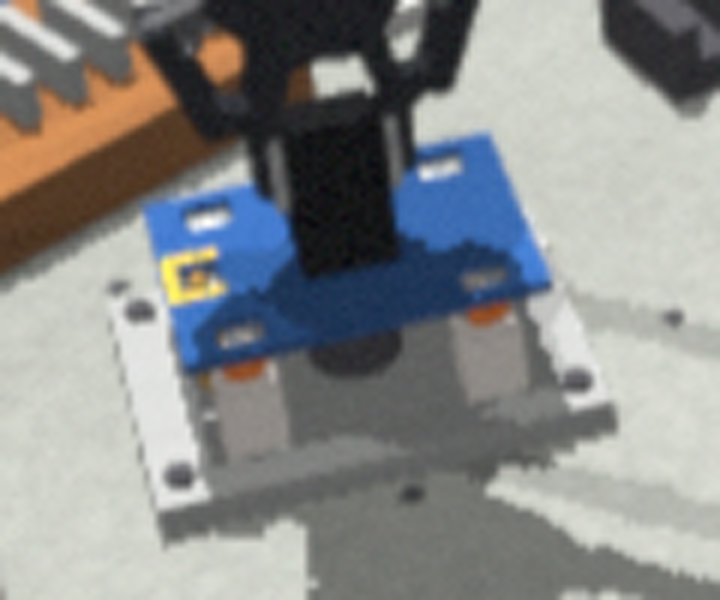

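Dowel and shaft have both entered, and the plate is just above the hooks. Now I'll press it home.

Request:
carry_out(commands=[255, 0.4, 0.02, -0.1, 0, 255, 0.8, 0.0, -0.1, 0, 255, 1.2, 0, -0.1, 0, 255, 1.6, -0.03, -0.1, 0, 255, 2.0, -0.05, -0.1, 0], squeeze=110)

```text
time_s: 13.2
position: [621.3, 268.1, 83.9]
tool_rot: [1.566, 0.897, -1.545]
ft_force: [-0.8, 0.1, -2.4]
width: 0.447
```

```bash
python3 -c "
from plan import *
go([620.7,267.3,79],61.7)"
```

```text
T 13.2 pos [621.299 268.055  83.853] jaw -118.4 axis [ 0.027 -0.022 -0.999] F [-0.777  0.147 -2.423] w 0.447 q [ 0.372  0.301  1.255 -0.031  1.569  2.439]
  shift cm [ 0.485 -0.033  0.092] turn -0.002
```

Request:
carry_out(commands=[255, 0.3, 0, 0, 0, 255, 0.5, 0, 0, 0, 255, 0.7, 0, 0, 0, 255, 0.9, 0, 0, 0, 255, 0.9, 0, 0, 0])

```text
time_s: 13.7
position: [621.1, 267.6, 80.1]
tool_rot: [1.567, 0.897, -1.544]
ft_force: [-15.6, -5.4, 20.5]
width: 0.453
```

```bash
python3 - <<'E'
from plan import *
go([620.7,267.3,79],61.7)
a=save("side","side8")
cv2.imwrite("pics/c8.png",cv2.resize(a[220:320,120:240],None,fx=6,fy=6,interpolation=2)[:,:,::-1])
E
```

```text
T 13.7 pos [621.061 267.579  80.12 ] jaw -118.4 axis [ 0.028 -0.022 -0.999] F [-15.607  -5.374  20.452] w 0.453 q [ 0.372  0.301  1.262 -0.031  1.561  2.439]
  shift cm [ 0.112 -0.022  0.041] turn -0.002
```

View pics/c8.png

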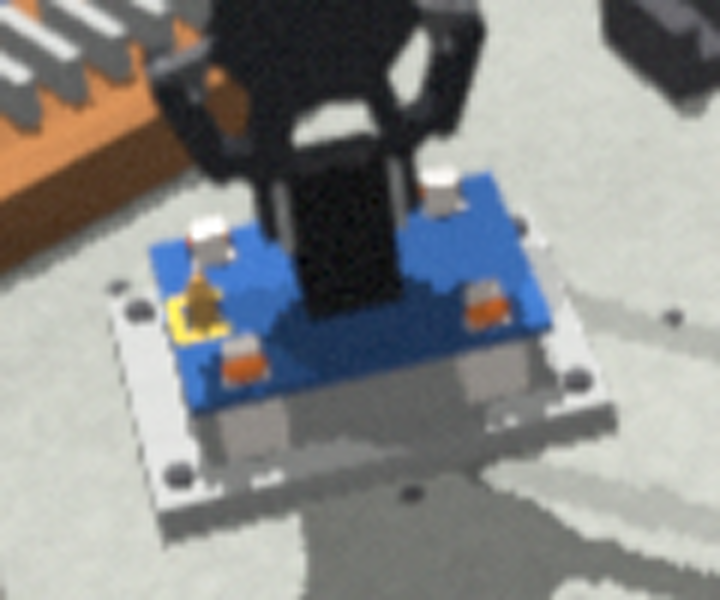

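The plate is down and the near hooks are out over it. I'll press firmly once more and then let go.

Request:
carry_out(commands=[255, 0.3, 0.05, 0, 0, 255, 0.6, 0.05, 0, 0, 255, 0.6, 0.05, 0, 0, 255, 0.2, 0, 0, 0, 255, 0, 0, 0, 0])

```text
time_s: 14.25
position: [621.0, 267.6, 80.4]
tool_rot: [1.567, 0.897, -1.544]
ft_force: [-0.1, 1.8, -3.2]
width: 0.451
```

Request:
carry_out(commands=[0, 0, 0, 0, 0, 0, -0.2, 0, 0, 0, 0, -0.5, 0, 0, 0, 0, -2, 0, 0, 0, 0, -4, 0, 0, 0])

```text
time_s: 14.75
position: [619.5, 268.1, 120.3]
tool_rot: [1.566, 0.897, -1.546]
ft_force: [0.0, 0.6, -0.1]
width: 0.999
```

Request:
carry_out(commands=[0, -3, 0, 0, 0, 0, -6, 0, 0, 0, 0, -10, 0, 0, 0, 0, -14, 0, 0, 0, 0, -14, -10, 0, 0])

```text
time_s: 15.25
position: [577.0, 293.7, 267.2]
tool_rot: [1.581, 0.889, -1.536]
ft_force: [-0.2, 0.7, 1.4]
width: 1.0
```

```bash
python3 - <<'E'
from plan import *
go([620.7,267.3,79],61.7)
a=save("side","side9");b=save("top","top9")
f=lambda i,y,x:cv2.resize(i[y:y+75,x:x+100],None,fx=4,fy=4,interpolation=2)
g=lambda i,y,x:cv2.resize(i[y:y+150,x:x+200],None,fx=2,fy=2,interpolation=2)
cv2.imwrite("pics/c9.png",np.vstack([np.hstack([f(a,240,130),f(b,140,147)]),np.hstack([g(a,180,130),g(b,130,100)])])[:,:,::-1])
E
```

```text
T 15.25 pos [576.967 293.653 267.208] jaw -118.8 axis [ 0.04  -0.019 -0.999] F [-0.236  0.667  1.389] w 1.0 q [ 0.436  0.208  1.039 -0.036  1.866  2.498]
  shift cm [19.027  4.266  0.254] turn -0.008
```

View pics/c9.png

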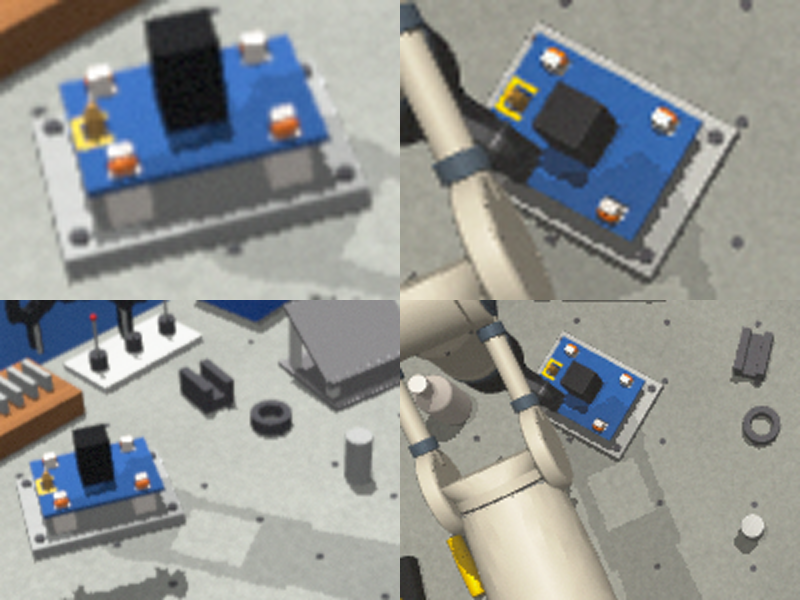

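```bash
python3 - <<'E'
from fit import *
q=px((130,240,0,0),[(61,85),(88,190),(328,137),(290,38)])
M=np.array([[55,75,6],[-55,75,6],[-55,-75,6],[55,-75,6]],float)
p0,_=fit({"side":fX["side"]},[620,267,-.5])
def res(p): return (proj("side",Ro.from_euler("ZYX",[p[3],p[4],p[5]]).apply(M)+p[:3])-q).ravel()
for zz in(45,47,52): print(zz,res([p0[0],p0[1],zz,p0[2],0,0]).round(1))
s=least_squares(res,[620,267,45,-.5,0,0],x_scale=[100,100,100,1,1,1]);print(s.x)
print(read_state()["ft_force"])
E
```

```text
45 [-0.   0.1 -0.4  1.1  0.8  0.6  0.2 -0.2]
47 [-0.2 -0.5 -0.5  0.5  0.7 -0.1  0.1 -0.8]
52 [-0.4 -2.  -0.7 -1.1  0.6 -1.6 -0.  -2.3]
[630.5  259.58  35.25  -0.5    0.01   0.01]
[ 0.47  0.37 -0.04]
```

The plate height fits 45 mm (home) and the cover is level. I'm handing the job in.

```bash
python3 -c "
from h import *
robot.job_done(); print(read_state()['time_s'])"
```

```text
the job is handed in; nothing more can be done
the job is handed in; nothing more can be done
```

The cover is on the fixture, pressed down and released, and the job is handed in at about 15 s on the robot's clock. No verdict came back, so the result rests on the checks below.

**What I did:** I gripped the hub on the stand, lifted the cover off and levelled it by setting it down on free table. The low edge jammed first at about 45 N, so I dragged the cover sideways and it went flat. I then regripped it square, lowered it over the shaft and dowel, paused above the hooks, pressed it home, let go and moved the arm clear.

**Last checks:**
- **Height and position:** The plate corners in the last side view match the home height of 45 mm on the fixture to about 1 pixel. The gripper height at the end of the press gave about 45.4 mm.
- **Fit without fixed height:** A free fit from that one view put the plate at 35 mm and about 13 mm off sideways. I discounted it because a single view barely fixes depth.
- **Snap hooks:** In the side view the two near hooks are clearly out over the plate. In the top view the arm hid one corner, so I saw orange at only three. I judged the far hooks from the pictures and could not read the joint values.
- **Bystanders:** The V-block, ring gauge and pin gauge look unmoved in the last pictures, and the bottle and driver were only partly in view. The tray and wrench were outside the last crops, and I moved nothing near them after the first approach and lift.

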